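# Open the filter bay of an air sampler

### The arm

A 6-joint arm with a two-finger parallel gripper is mounted at the origin on the work surface. World frame = base frame: x ahead of the robot, y to its left, z up, the work surface at z = 0. Lengths are in m, angles in degrees, forces in N, time in s.
With the tool pointing down it reaches from about 0.375 to 0.9 m from the base axis. Payload 3.1 kg.
Tool frame: the origin (TCP) lies between the finger pads; the fingertips stand 11 mm ahead of it and the grasp point (between the pads) lies 8 mm behind it; z points along the fingers, y is the direction in which the jaws open and shut (so a half turn about z gives the same grasp; the last joint's range is limited). The gripper opens to 87 mm and grips with 3 to 60 N. Pads are 19 mm wide; open, the fingers measure 117 mm over their backs; the gripper's body (75 mm by 190 mm) begins 51 mm behind the grasp point.
Start: joints at [-82.363, 30.224, 82.088, -0, 67.689, -10.227], TCP at [0.192, -0.595, 0.234] pointing down, gripper open.
Joint ranges: [-176.69, 176.69], [-43.24, 126.21], [12.49, 139.97], [-82, 262], [0, 151.66], [-163.58, 163.58]. Speed limits (degrees/s): [159.86, 159.86, 180, 180, 180, 180].

### API

Orientations are given as a 3x3 rotation matrix whose columns are the frame's x, y, z axes.
In Python, from rig import bot, vision gives the robot as it stands. The module is installed in compiled form; this text tells all that it offers.
- The arm moves only by the tool jog_arm, never from a script. Its argument "rows" is a list of rows, each an object with "dp": the shift along the tool's x, y, z in mm, a list of three; "turn": the turn, a rotation vector about the tool's x, y, z in degrees, a list of three; "grip": the opening, from 0 (shut) to 1 (fully open). A call has 1 to 10 rows; each row is the pose to reach, as a shift and turn from the pose commanded when the call began, along the tool's axes at that moment; what a row does not reach only later rows make up. A row lasts 1/10 s, in which the tool goes at most 50 mm and 8.59 degrees, less where a joint would pass 70% of its speed; a pose out of reach is approached as far as the arm can. A call with a gripper value outside its range is refused whole. The fingers move at their own pace and stop on an object; the grip force is fixed at half the most. Time passes only in rows, so rows that repeat a pose let the fingers close. It gives the time, the measured TCP pose, the force and the opening at its end, in the units of the state.
- bot.read_state(): the state, without advancing time (a new reading comes with each control period).
- vision.capture(name): name is "side" or "top" or "wrist"; returns (picture, depth): 400x640x3 uint8, red, green, blue; 400x640 float32, m along the optical axis (not along the pixel's ray), 0 where there is no reading.
- vision.camera_info(name): a dict with "vertical_fov" (degrees; the focal length in pixels is half the picture's height over the tangent of half this angle, whatever the lens; pixels are square), "cx", "cy" (the principal point, pixels), "position" and "rotation" of the camera in the world. Camera axes: x right, y down, z forward; pixel columns grow to the right and rows downward; lengths in m; the calibration is good to about 2 mm. The wrist camera is an equidistant fisheye: a pixel r from the principal point sees the ray r / f radians off the axis. A picture is of the moment at which its call begins: read the wrist's pose just before it. camera_info takes no time and is no camera call; for the wrist camera it gives the pose at the moment of the call.
- bot.hand_in(): hands the job in, once; it reports no verdict.
The state is a dict: "time_s": time; "joint_positions": joint angles; "qvel": joint speeds; "tau": joint torques, N m; "position": TCP position; "tcp_rot": TCP orientation; "force": force on the tool from outside, world axes, zero at the start; "moment": the same for the moment, N m; "opening": opening from 0.0 (shut) to 1.0 (fully open).
Only numpy, scipy, OpenCV 4.12 (cv2) and the standard library are available. Lean on these libraries where they do the work, as an engineer would, in place of code of your own. Each camera call takes 0.05 s, during which the arm holds its last target.

### The job

Open the filter bay of the air sampler on the clean bench: press the orange snap tab all the way down, where it stays, then push the blue cover by its black rib along the rails, off its seat and over the sunken tab, until it rests against the stop at the far end of the rails. Use the fingertips only: do not grip, lift or tip the cover, and do not disturb the labware standing around. Let go of everything at the end.

Things in the scene. Friction and masses are not known exactly. Their poses are not given: they have to be found in the camera images.
- sampler: Air sampler: low white box fixed to the bench, 130 (its x) x 250 (its y) x 69 mm high. Origin: centre of its underside, on the bench; z up; the cover slides towards its +y. Two ledges along y, 55 mm above the bench, carry the cover; between them a trough 64 mm wide, floor at 46 mm. Lips over the ledges, 63 to 67 mm high, overhang the cover's sides; 74 mm is open between them.
- end_stop (a point): Centre of the face of the stop at the far (+y) end of the rails, at (0, 109, 58) mm in the sampler's frame; the stop is 69 mm high. The cover's front edge ends up against it.
- seat (a point): Point at (0, -65, 55) mm in the sampler's frame, axes as the sampler's: where the cover's origin (centre of underside) lies when seated, within about 1.5 mm. The white filter lies under it, 53 mm high. Behind the seated cover (y = -121 to -109 mm) a rear stop 61 mm high is level with the cover's top.
- tab_top (a point): Centre of the top face of the orange snap tab, a block 44 (sampler x) x 20 (sampler y) mm, just ahead of the seated cover at y = -11 mm in the sampler's frame; moves with the tab. The top is 65 to 67 mm above the bench at the start, 52 mm when fully pressed.
- snap_tab (a joint): Travel of the snap tab straight down, m: 0 to 0.002 at the start, 0.015 fully in (end stop). It needs about 5 N to move, has no return spring and stays where it is left. It blocks the cover until its top is below the ledges (travel over 0.012).
- cover: Blue cover plate, loose but captive under the rail lips (2 mm play), 84 x 84 x 6 mm, about 0.11 kg. Origin: centre of its underside; axes as the sampler's. From the seat to contact with the end stop it slides 131 to 133 mm towards the sampler's +y, with under 2 N of friction.
- rib_push (a point): Centre of the back face (the face towards the sampler's -y, to be pushed towards +y) of the cover's upright black rib, 15 mm above the cover's underside and 28 mm behind the cover's centre. The rib is 64 (sampler x) x 10 (y) mm and stands 18 mm above the plate: 61 to 79 mm above the bench. Behind it, above 61 mm, all is free.
- rib_back: Rear half (5 mm thick) of the rib on the cover: the side to push on. Origin: centre of its lower edge.
- rib_front: Front half (5 mm thick) of the same rib. Origin: centre of its lower edge.
- vial: Bystander: glass vial with black cap, 22 mm across, 50 mm high, standing beside the sampler. Origin: centre of underside.
- dish: Bystander: round flat culture dish, 90 mm across, 15 mm high, beside the sampler. Origin: centre of underside.
- burner: Bystander: squat violet glass burner with black cap, 68 mm across, 80 mm high. Origin: centre of underside.
- beaker: Bystander: open steel cup, 68 mm across, 75 mm high. Origin: centre of underside.
- spray: Bystander: clear slim bottle with white cap, 38 mm across, 115 mm high. Origin: centre of underside.
- pipette: Bystander: white hand pipette lying on the bench, about 230 mm long along its y, 26 mm high. Origin: under its middle, on the bench.

How it is judged (in metres and radians):
On the way, in this order (a step that is already met when the one before it is completed fails the run):
1. the snap tab is pressed fully in while the cover is still on its seat (value of joint snap_tab above 0.013 m and y of cover in the frame of seat below 0.008 m), for 0.1 s.
2. the cover is pushed along the rails to the far stop (y of cover in the frame of seat above 0.122 m and value of joint snap_tab above 0.0125 m), for 0.2 s.
At the end, for the whole second after the job is handed in: The cover lies flat on the ledges against the far stop (at least 122 mm from its seat along the rails, of 132 possible), within 3 mm of ledge height and 0.05 rad of level, at rest, and the snap tab is still pressed in (over 12.5 of 15 mm) (all of step 2 and z of cover in the frame of seat between -0.003 and 0.003 m and angle between cover's own z axis and vertical below 0.05 rad and linear speed of cover below 0.01 m/s); the robot touches nothing.
It fails at once if the cover is lifted or tipped (over 6 mm above the ledges, or over 0.12 rad) (z of cover in the frame of seat above 0.006 m or angle between cover's own z axis and vertical above 0.12 rad).
It fails at once if the cover is gripped: the fingers press on both halves of its rib with over 4 N each (contact force between the fingers and rib_front above 4 N and contact force between the fingers and rib_back above 4 N).
It fails at once if a piece of labware is moved by more than 15 mm or tipped (distance of any of vial, dish, burner, beaker, spray, pipette from where it was at the start of the episode above 0.015 m or angle between any of vial, dish, burner, beaker, spray, pipette's own z axis and vertical above 0.3 rad).
It also fails if it takes over 45 s, if anything falls off the work surface, if the arm or the gripper's body presses on something with over 40 N, if the wrist force passes 120 N, or if a joint passes its speed limit or range.

## Working session

There is one attempt and no reset: what is moved stays moved. The work goes in short steps, Python scripts to look and compute and a tool call to move; the robot and the scene stay as the last step left them, time stands still between calls to the robot, and variables do not carry over. Pictures are saved under pics/ and viewed, and the job is handed in when it is done.

Besides the shell and the picture viewer there is one more tool, called after "Emit:" by a JSON object that holds its "method" and its "body", one argument or row to a line. jog_arm: Moves the arm, as the interface text tells. Its arguments: {"type":"object","properties":{"rows":{"type":"array"}},"required":["rows"]}

```bash
mkdir -p pics
python3 - <<'E'
from rig import bot, vision
import cv2,numpy as np
s=bot.read_state();print({k:np.round(v,3).tolist() for k,v in s.items()})
for n in ['top','side','wrist']:
    i=vision.camera_info(n);print(n,{k:np.round(v,3).tolist() for k,v in i.items()})
    p,d=vision.capture(n);np.savez(f'pics/{n}0.npz',p=p,d=d,**i)
    cv2.imwrite(f'pics/{n}0.png',p[:,:,::-1])
E
```

```text
{'time_s': 0.0, 'joint_positions': [-82.364, 30.279, 82.157, -0.002, 67.69, -10.226], 'qvel': [-0.121, -0.011, 0.023, 0.024, -0.024, 0.102], 'tau': [-0.001, -44.005, -17.659, 0.063, 0.058, -0.0], 'position': [0.192, -0.594, 0.233], 'tcp_rot': [[0.952, 0.307, -0.0], [0.307, -0.952, 0.002], [0.0, -0.002, -1.0]], 'force': [-0.513, -0.222, -0.001], 'moment': [-0.045, 0.072, -0.009], 'opening': 0.996}
top {'vertical_fov': 54.91, 'cx': 328.903, 'cy': 196.675, 'position': [0.444, 0.005, 1.117], 'rotation': [[-0.008, -0.991, 0.133], [-1.0, 0.006, -0.016], [0.015, -0.133, -0.991]]}
side {'vertical_fov': 54.522, 'cx': 315.346, 'cy': 198.116, 'position': [0.46, 0.693, 0.936], 'rotation': [[-0.981, -0.154, 0.117], [-0.194, 0.751, -0.631], [0.01, -0.641, -0.767]]}
wrist {'vertical_fov': 65.706, 'cx': 317.464, 'cy': 197.961, 'position': [0.264, -0.571, 0.383], 'rotation': [[0.307, -0.914, -0.266], [-0.952, -0.295, -0.084], [-0.002, 0.278, -0.96]]}
```

View pics/top0.png

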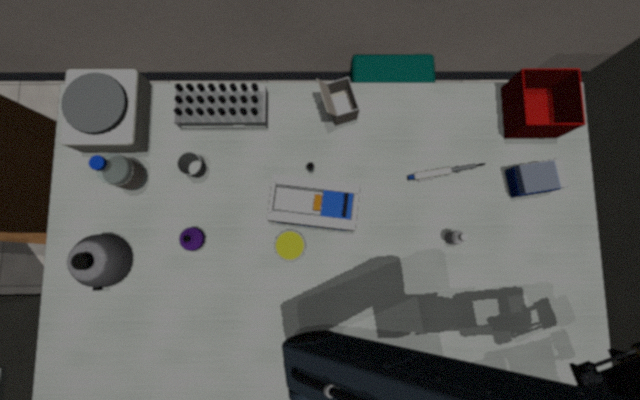

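View pics/side0.png

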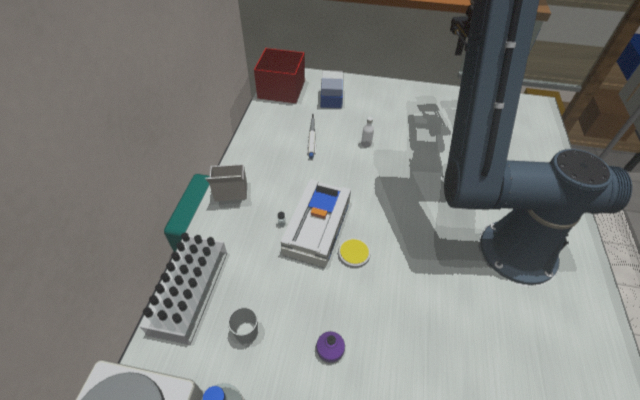

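The top view shows the sampler around (313,207). Its blue cover is at (340,204), the orange tab at (318,203), and the open rails run to the left (world +y). The vial is at (310,167) and the dish at (290,246).

```bash
cat > h.py <<'E'
import numpy as np,cv2
def load(n):
    z=np.load(f'pics/{n}.npz');return z
def f(z): return 200/np.tan(np.radians(float(z['vertical_fov']))/2)
def ray(z,u,v,fish=False):
    x=(np.asarray(u,float)-z['cx'])/f(z);y=(np.asarray(v,float)-z['cy'])/f(z)
    if fish:
        r=np.hypot(x,y)+1e-12;s=np.sin(r)/r;d=np.stack([x*s,y*s,np.cos(r)],-1)
    else: d=np.stack([x,y,np.ones_like(x)],-1)
    return d@z['rotation'].T
def plane(z,u,v,h,fish=False):
    d=ray(z,u,v,fish);o=z['position'];return o+d*((h-o[2])/d[...,2])[...,None]
def mask(p,kind):
    h=cv2.cvtColor(p,cv2.COLOR_RGB2HSV);H,S,V=[h[...,i].astype(int) for i in range(3)]
    if kind=='blue': m=(H>95)&(H<125)&(S>150)&(V>80)
    if kind=='orange': m=(H>8)&(H<22)&(S>150)&(V>100)
    if kind=='yellow': m=(H>22)&(H<35)&(S>120)
    return m.astype(np.uint8)
E
python3 - <<'E'
from h import *
for n in ['top0','side0']:
    z=load(n);p=z['p']
    for k,h in [('orange',.066),('blue',.061),('yellow',.015)]:
        nn,l,st,c=cv2.connectedComponentsWithStats(mask(p,k))
        for i in range(1,nn):
            if st[i,4]>40:
                cnt=np.argwhere(l==i)[:,::-1].astype(np.float32)
                w=plane(z,cnt[:,0],cnt[:,1],h)
                r=cv2.minAreaRect(w[:,:2].astype(np.float32)*1000)
                print(n,k,st[i].tolist(),c[i].round(1),w.mean(0).round(4),r)
    for nm,(a,b,c_,d_) in {'top0':(255,150,375,265),'side0':(250,150,390,280)}.items():
        if nm==n: cv2.imwrite(f'pics/{n}c.png',cv2.resize(p[b:d_,a:c_,::-1],None,fx=5.5 if n=='top0' else 4.5,fy=5.5 if n=='top0' else 4.5,interpolation=cv2.INTER_CUBIC))
E
```

```text
top0 orange [314, 195, 7, 15, 82] [317.1 202.2] [0.57   0.0208 0.066 ] ((570.32275390625, 20.605470657348633), (15.374994277954102, 39.573204040527344), 80.44678497314453)
top0 blue [90, 156, 14, 14, 154] [ 96.6 162.2] [0.6861 0.6328 0.061 ] ((685.378662109375, 632.9136352539062), (37.59365463256836, 35.719688415527344), 3.9962668418884277)
top0 blue [322, 191, 31, 27, 605] [335.5 204.1] [ 0.565  -0.0299  0.061 ] ((564.7033081054688, -32.91579055786133), (79.40164184570312, 67.27694702148438), 82.4764633178711)
top0 yellow [276, 232, 27, 27, 570] [289.3 245.1] [0.4541 0.1008 0.015 ] ((454.47906494140625, 101.64871215820312), (73.79063415527344, 73.21210479736328), 89.59021759033203)
side0 orange [421, 0, 49, 5, 139] [448.9   1.4] [ 0.1776 -1.4459  0.066 ] ((194.2312774658203, -1435.6632080078125), (243.25332641601562, 46.07517623901367), 12.442217826843262)
side0 orange [312, 208, 15, 8, 69] [318.6 211.7] [0.5737 0.0245 0.066 ] ((573.93994140625, 24.606225967407227), (16.376298904418945, 41.14748001098633), 83.8787841796875)
side0 blue [309, 191, 28, 21, 338] [322.6 200.9] [ 0.5703 -0.0211  0.061 ] ((570.446533203125, -20.62226104736328), (59.12358093261719, 67.6246109008789), 82.69766235351562)
side0 blue [203, 387, 21, 13, 226] [213.5 393.8] [0.6972 0.5314 0.061 ] ((697.5923461914062, 529.968994140625), (41.60675048828125, 22.766298294067383), 11.282857894897461)
side0 yellow [340, 240, 28, 23, 513] [353.9 251. ] [0.4581 0.1013 0.015 ] ((458.8828430175781, 100.86360168457031), (76.07696533203125, 71.6431655883789), 11.483369827270508)
```

View pics/top0c.png

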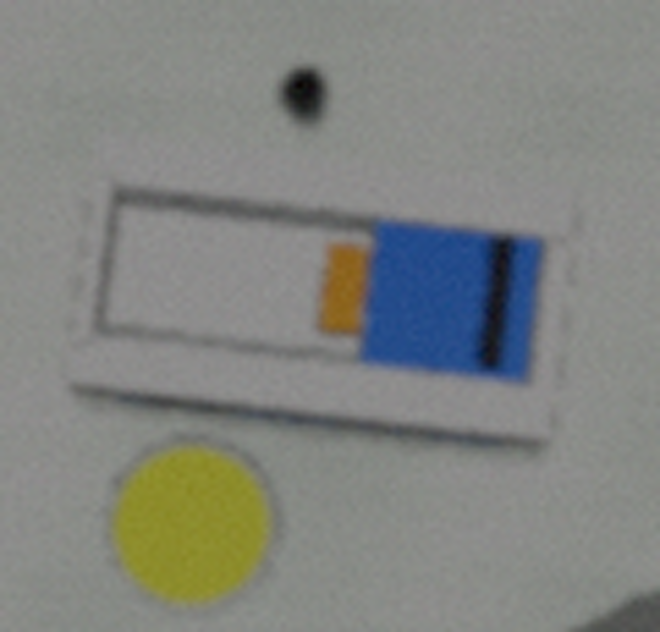

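View pics/side0c.png

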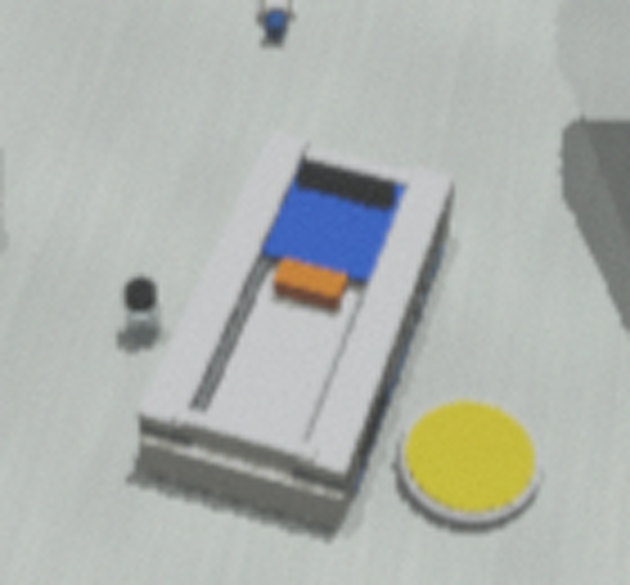

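```bash
cat >> h.py <<'E'
def step(s,tgt,yaw=None):
    "dp mm, turn deg for target TCP pos and tool-y yaw in world (tool down)"
    R=np.array(s['tcp_rot']);from scipy.spatial.transform import Rotation as Ro
    dp=R.T@(np.array(tgt)-s['position'])*1000
    a=np.radians(yaw);y=np.array([np.cos(a),np.sin(a),0]);zz=np.array([0,0,-1.]);x=np.cross(y,zz)
    T=np.stack([x,y,zz],1)
    return dp.round(2),Ro.from_matrix(R.T@T).as_rotvec(degrees=True).round(2)
def samp(tab,yaw,x,y,z):
    a=np.radians(yaw);ex=np.array([np.cos(a),np.sin(a)]);ey=np.array([-np.sin(a),np.cos(a)])
    q=np.array(tab)+ex*x/1000+ey*(y+11)/1000
    return [*q,z]
E
python3 - <<'E'
from h import *
from rig import bot
s=bot.read_state()
t=samp([.571,.022],-7,0,-100,.2);print(t,step(s,t,-7))
E
```

```text
[np.float64(0.5601536284369418), np.float64(-0.06633660749607767), 0.2] (array([ 512.65, -389.44,   33.59]), array([ -0.07,  -0.07, -65.13]))
```

Emit:
{"method": "jog_arm", "body": {
  "rows": [
    {"dp": [40,-30,0],"turn": [0,0,-5],"grip": 0},
    {"dp": [80,-60,0],"turn": [0,0,-10],"grip": 0},
    {"dp": [120,-90,0],"turn": [0,0,-15],"grip": 0},
    {"dp": [160,-120,0],"turn": [0,0,-20],"grip": 0},
    {"dp": [200,-150,0],"turn": [0,0,-26],"grip": 0},
    {"dp": [240,-180,0],"turn": [0,0,-31],"grip": 0},
    {"dp": [280,-210,0],"turn": [0,0,-36],"grip": 0},
    {"dp": [320,-240,0],"turn": [0,0,-41],"grip": 0},
    {"dp": [360,-270,0],"turn": [0,0,-46],"grip": 0},
    {"dp": [400,-300,0],"turn": [0,0,-51],"grip": 0}
  ]
}}

```text
time_s: 1.15
position: [0.4812, -0.1847, 0.2335]
tcp_rot: [[0.357, 0.934, -0.0], [0.934, -0.357, -0.0], [-0.0, -0.0, -1.0]]
force: [1.7, -0.4, -0.6]
opening: 0.171
```

Run:
```python
from h import *
from rig import bot
s=bot.read_state();print(s['time_s'],s['position'],s['opening'])
t=samp([.571,.022],-7,0,-100,.2);print(t,step(s,t,-7))
```

```text
1.15 [ 0.48123465 -0.18473069  0.23351911] 0.17115763382921473
[np.float64(0.5601536284369418), np.float64(-0.06633660749607767), 0.2] (array([138.78,  31.41,  33.51]), array([ -0.  ,   0.  , -13.94]))
```

Emit:
{"method": "jog_arm", "body": {
  "rows": [
    {"dp": [35,8,8],"turn": [0,0,-4],"grip": 0},
    {"dp": [70,16,16],"turn": [0,0,-8],"grip": 0},
    {"dp": [105,24,25],"turn": [0,0,-12],"grip": 0},
    {"dp": [139,31,34],"turn": [0,0,-14],"grip": 0},
    {"dp": [139,31,34],"turn": [0,0,-14],"grip": 0},
    {"dp": [139,31,34],"turn": [0,0,-14],"grip": 0}
  ]
}}

```text
time_s: 1.75
position: [0.5592, -0.0675, 0.199]
tcp_rot: [[0.122, 0.992, -0.002], [0.992, -0.122, -0.0], [-0.0, -0.001, -1.0]]
force: [0.1, -0.1, -0.7]
opening: 0.005
```

Run:
```python
from rig import bot, vision
import cv2,numpy as np
s=bot.read_state();print(s['time_s'],s['position'],s['tcp_rot'],s['opening'],s['force'])
n='wrist'
i=vision.camera_info(n)
p,d=vision.capture(n);np.savez(f'pics/{n}1.npz',p=p,d=d,**i)
cv2.imwrite(f'pics/{n}1.png',p[:,:,::-1])
```

```text
1.75 [ 0.55917779 -0.06751158  0.19900219] [[ 1.22430540e-01  9.92475917e-01 -1.52254942e-03]
 [ 9.92477038e-01 -1.22430860e-01 -1.18821673e-04]
 [-3.04334683e-04 -1.49654793e-03 -9.99998834e-01]] 0.004909491194168928 [ 0.05831309 -0.13952304 -0.73188623]
```

View pics/wrist1.png

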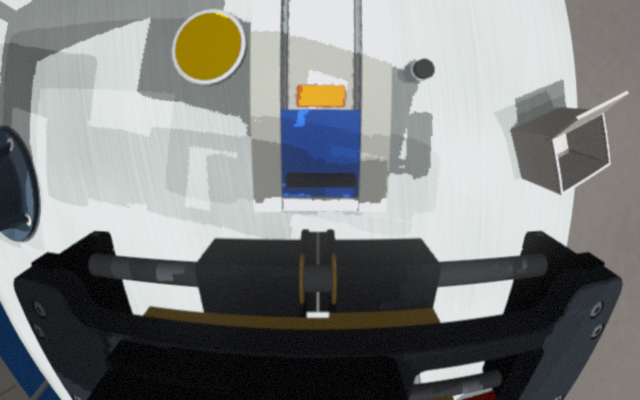

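The wrist view shows the orange tab at (321,96), the cover spanning (281–361, 108–198), the rib at (322,180), and the fingertips at (318,232).

Run:
```python
from h import *
z=load('wrist1');p=z['p'];d=z['d']
h=cv2.cvtColor(p,cv2.COLOR_RGB2HSV)
def dep(u,v): # along axis
    r=ray(z,u,v,True)@z['rotation']; 
    return z['position']+ (ray(z,u,v,True)/r[...,2:3])*d[v,u][...,None]
m={'orange':mask(p,'orange'),'blue':((h[...,0]>100)&(h[...,0]<125)&(h[...,1]>150)&(h[...,2]>60)).astype(np.uint8)}
m['rib']=((p.max(2)<60)).astype(np.uint8)
for k,hh in [('orange',.066),('blue',.061),('rib',.079)]:
    mm=m[k].copy(); mm[215:]=0; mm[:,:270]=0; mm[:,372:]=0
    nn,l,st,c=cv2.connectedComponentsWithStats(mm); i=1+st[1:,4].argmax()
    v,u=np.nonzero(l==i); w=plane(z,u,v,hh,True); r=cv2.minAreaRect(w[:,:2].astype(np.float32)*1000)
    D=dep(u,v); print(k,st[i],r,'depth z pct',np.percentile(D[:,2],[5,25,50,75,95]).round(4))
    print(np.round(cv2.boxPoints(r),1).tolist())
# rail edges yaw: left/right blue edges
mm=m['blue']; L=[];Rr=[]
for v in range(115,170,2):
    us=np.nonzero(mm[v,270:372])[0]+270; L.append((us.min(),v));Rr.append((us.max(),v))
for e in (L,Rr):
    e=np.array(e);w=plane(z,e[:,0],e[:,1],.061,True);vx=cv2.fitLine((w[:,:2]*1000).astype(np.float32),cv2.DIST_HUBER,0,.01,.01).ravel();print(np.degrees(np.arctan2(vx[1],vx[0])),vx)
```

```text
orange [297  86  48  20 927] ((572.177734375, 21.649566650390625), (17.577966690063477, 42.31975555419922), 83.1031723022461) depth z pct [0.0631 0.0638 0.0643 0.0648 0.0654]
[[550.0999755859375, 15.5], [592.0999755859375, 10.399999618530273], [594.2000122070312, 27.799999237060547], [552.2000122070312, 32.900001525878906]]
blue [ 282  110   78   63 4494] ((566.958740234375, -20.652565002441406), (58.45381164550781, 71.67711639404297), 82.33258056640625) depth z pct [0.0586 0.0593 0.0597 0.0602 0.0609]
[[527.5, -44.79999923706055], [598.5999755859375, -54.400001525878906], [606.4000244140625, 3.5], [535.2999877929688, 13.100000381469727]]
rib [286 173  70  14 836] ((563.1134643554688, -52.805992126464844), (11.943408012390137, 61.94866180419922), 82.87207794189453) depth z pct [0.0685 0.0767 0.0776 0.0781 0.0789]
[[531.5999755859375, -54.900001525878906], [593.0999755859375, -62.599998474121094], [594.5999755859375, -50.70000076293945], [533.0999755859375, -43.0]]
83.717865 [ 1.0942434e-01  9.9399513e-01  5.3165503e+02 -1.8291183e+01]
82.036194 [ 1.3854741e-01  9.9035579e-01  6.0223456e+02 -2.3032125e+01]
```

Run:
```python
from h import *
from rig import bot
s=bot.read_state()
for z in (.1,.085):
  t=samp([.572,.0215],-7,0,-8.5,z);print(t,step(s,t,-7))
```

```text
[np.float64(0.5723046733585129), np.float64(0.023981365379103302), 0.1] (array([93.26,  1.82, 99.31]), array([-0.05,  0.02, -0.12]))
[np.float64(0.5723046733585129), np.float64(0.023981365379103302), 0.085] (array([ 93.26,   1.83, 114.31]), array([-0.05,  0.02, -0.12]))
```

Emit:
{"method": "jog_arm", "body": {
  "rows": [
    {"dp": [30,1,0],"turn": [0,0,0],"grip": 0},
    {"dp": [60,1,20],"turn": [0,0,0],"grip": 0},
    {"dp": [93,1,50],"turn": [0,0,0],"grip": 0},
    {"dp": [93,1,80],"turn": [0,0,0],"grip": 0},
    {"dp": [93,1,105],"turn": [0,0,0],"grip": 0},
    {"dp": [93,1,105],"turn": [0,0,0],"grip": 0},
    {"dp": [93,1,105],"turn": [0,0,0],"grip": 0}
  ]
}}

```text
time_s: 2.5
position: [0.572, 0.0228, 0.095]
tcp_rot: [[0.126, 0.992, -0.0], [0.992, -0.126, -0.0], [-0.0, -0.0, -1.0]]
force: [-0.0, 0.4, -0.1]
opening: 0.006
```

Run:
```python
from rig import bot, vision
from h import *
s=bot.read_state();print(s['time_s'],s['position'],s['force'])
print(step(s,samp([.572,.0215],-7,0,-8.5,.063),-7))
for n in ('wrist','side'):
    i=vision.camera_info(n)
    p,d=vision.capture(n);np.savez(f'pics/{n}2.npz',p=p,d=d,**i)
    cv2.imwrite(f'pics/{n}2.png',p[:,:,::-1] if n=='wrist' else cv2.resize(p[130:290,240:420,::-1],None,fx=3.7,fy=3.7,interpolation=cv2.INTER_CUBIC))
```

```text
2.5 [0.57201622 0.02280115 0.09497029] [-0.04010194  0.39666749 -0.128284  ]
(array([ 1.21,  0.14, 31.97]), array([-0.01,  0.01, -0.24]))
```

View pics/wrist2.png

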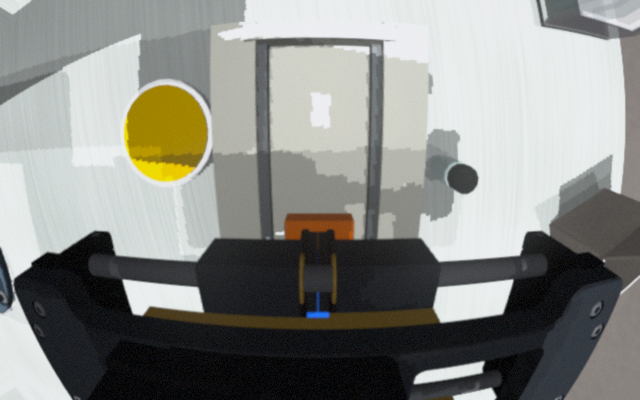

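View pics/side2.png

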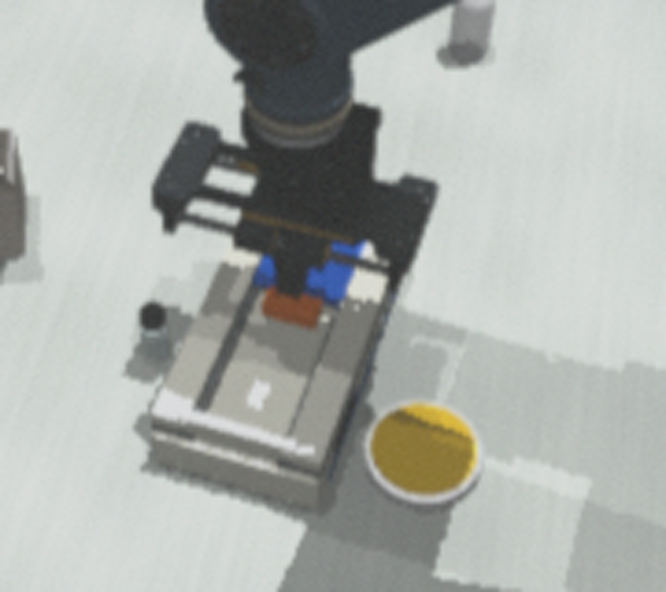

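The fingertips sit over the tab: tab at (320,227) and finger pair at (318,235) in the wrist view. I'll press down in steps now.

Emit:
{"method": "jog_arm", "body": {
  "rows": [
    {"dp": [1,0,6],"turn": [0,0,0],"grip": 0},
    {"dp": [1,0,12],"turn": [0,0,0],"grip": 0},
    {"dp": [1,0,17],"turn": [0,0,0],"grip": 0},
    {"dp": [1,0,21],"turn": [0,0,0],"grip": 0},
    {"dp": [1,0,25],"turn": [0,0,0],"grip": 0},
    {"dp": [1,0,29],"turn": [0,0,0],"grip": 0},
    {"dp": [1,0,30],"turn": [0,0,0],"grip": 0},
    {"dp": [1,0,30],"turn": [0,0,0],"grip": 0}
  ]
}}

```text
time_s: 3.4
position: [0.5722, 0.025, 0.0645]
tcp_rot: [[0.124, 0.992, 0.0], [0.992, -0.124, -0.0], [-0.0, 0.0, -1.0]]
force: [-0.2, -0.6, 1.6]
opening: 0.006
```

Emit:
{"method": "jog_arm", "body": {
  "rows": [
    {"dp": [0,0,1],"turn": [0,0,0],"grip": 0},
    {"dp": [0,0,2],"turn": [0,0,0],"grip": 0},
    {"dp": [0,0,2.5],"turn": [0,0,0],"grip": 0},
    {"dp": [0,0,2.5],"turn": [0,0,0],"grip": 0}
  ]
}}

```text
time_s: 3.8
position: [0.5722, 0.025, 0.0633]
tcp_rot: [[0.124, 0.992, 0.001], [0.992, -0.124, -0.0], [-0.0, 0.001, -1.0]]
force: [-1.5, -0.6, 12.3]
opening: 0.008
```

Emit:
{"method": "jog_arm", "body": {
  "rows": [
    {"dp": [0,0,0.5],"turn": [0,0,0],"grip": 0},
    {"dp": [0,0,-20],"turn": [0,0,0],"grip": 0},
    {"dp": [0,0,-50],"turn": [0,0,0],"grip": 0},
    {"dp": [-35,0,-60],"turn": [0,0,0],"grip": 0},
    {"dp": [-75,0,-60],"turn": [0,0,0],"grip": 0},
    {"dp": [-105,0,-60],"turn": [0,0,0],"grip": 0},
    {"dp": [-105,0,-60],"turn": [0,0,0],"grip": 0},
    {"dp": [-105,0,-60],"turn": [0,0,0],"grip": 0}
  ]
}}

```text
time_s: 4.6
position: [0.5587, -0.0794, 0.1216]
tcp_rot: [[0.126, 0.992, -0.001], [0.992, -0.126, 0.001], [0.001, -0.001, -1.0]]
force: [0.4, -0.2, 0.3]
opening: 0.005
```

Run:
```python
from rig import bot, vision
from h import *
s=bot.read_state();print(s['time_s'],s['position'],s['force'])
print(step(s,samp([.572,.0215],-7,0,-110,.08),-7))
for n in ('wrist','side'):
    i=vision.camera_info(n)
    p,d=vision.capture(n);np.savez(f'pics/{n}3.npz',p=p,d=d,**i)
    cv2.imwrite(f'pics/{n}3.png',p[:,:,::-1] if n=='wrist' else cv2.resize(p[130:290,240:420,::-1],None,fx=3.7,fy=3.7,interpolation=cv2.INTER_CUBIC))
    if n=='wrist':
        z=load('wrist3'); r=ray(z,*np.meshgrid(np.arange(640),np.arange(400)),True); 
        ax=r@z['rotation'][:,2]; P=z['position']+r/ax[...,None]*d[...,None]
        v,u=np.nonzero(mask(p,'orange')); print('tab depth',np.median(P[v,u],0),len(u))
```

```text
4.6 [ 0.55872388 -0.07944058  0.121584  ] [ 0.44247022 -0.22627157  0.33883267]
(array([ 2.78,  0.9 , 41.59]), array([-0.05, -0.04, -0.25]))
tab depth [0.57199531 0.02196158 0.05065292] 1535
```

View pics/wrist3.png

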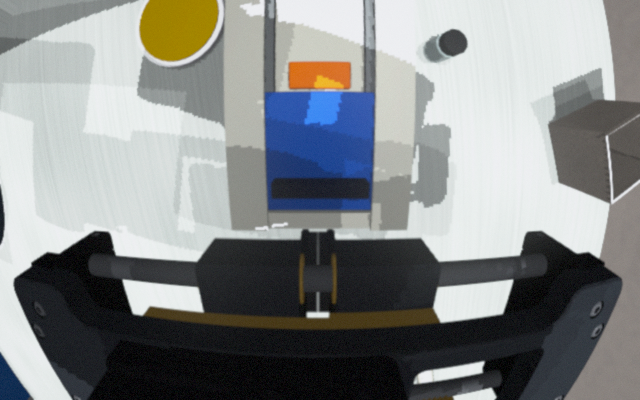

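View pics/side3.png

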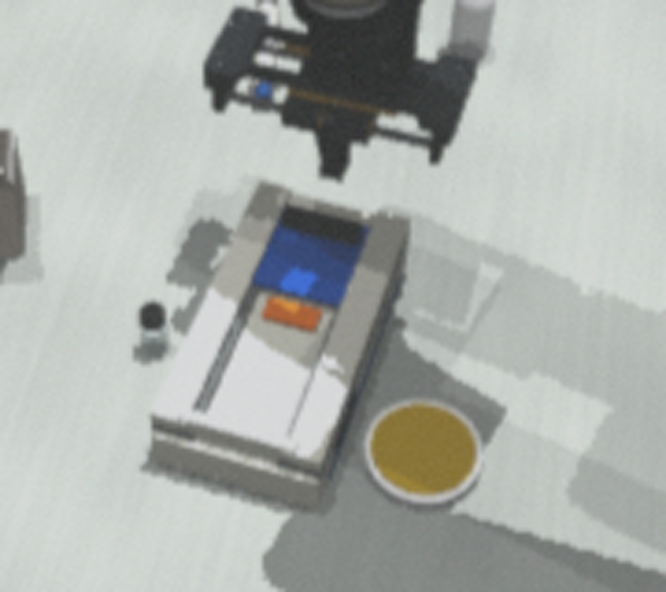

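The tab is down: depth puts its top at 51 mm in the wrist view at (320,76), and the cover is still on its seat. The fingers are behind the rib, so I'll lower them there.

Emit:
{"method": "jog_arm", "body": {
  "rows": [
    {"dp": [0,1,15],"turn": [0,0,0],"grip": 0},
    {"dp": [0,1,30],"turn": [0,0,0],"grip": 0},
    {"dp": [0,1,40],"turn": [0,0,0],"grip": 0},
    {"dp": [0,1,45],"turn": [0,0,0],"grip": 0},
    {"dp": [0,1,45],"turn": [0,0,0],"grip": 0},
    {"dp": [4,1,45],"turn": [0,0,0],"grip": 0},
    {"dp": [8,1,45],"turn": [0,0,0],"grip": 0},
    {"dp": [12,1,45],"turn": [0,0,0],"grip": 0},
    {"dp": [16,1,45],"turn": [0,0,0],"grip": 0},
    {"dp": [20,1,45],"turn": [0,0,0],"grip": 0}
  ]
}}

```text
time_s: 5.7
position: [0.5629, -0.0592, 0.0774]
tcp_rot: [[0.124, 0.992, 0.001], [0.992, -0.124, -0.0], [-0.0, 0.001, -1.0]]
force: [0.3, -0.2, 0.3]
opening: 0.005
```

Run:
```python
from rig import bot, vision
from h import *
s=bot.read_state();print(s['time_s'],s['position'],s['force'])
n='side'
i=vision.camera_info(n)
p,d=vision.capture(n)
cv2.imwrite(f'pics/{n}4.png',cv2.resize(p[130:290,240:420,::-1],None,fx=3.7,fy=3.7,interpolation=cv2.INTER_CUBIC))
```

```text
5.7 [ 0.56286187 -0.05921625  0.07744602] [ 0.32580191 -0.22016269  0.26948518]
```

View pics/side4.png

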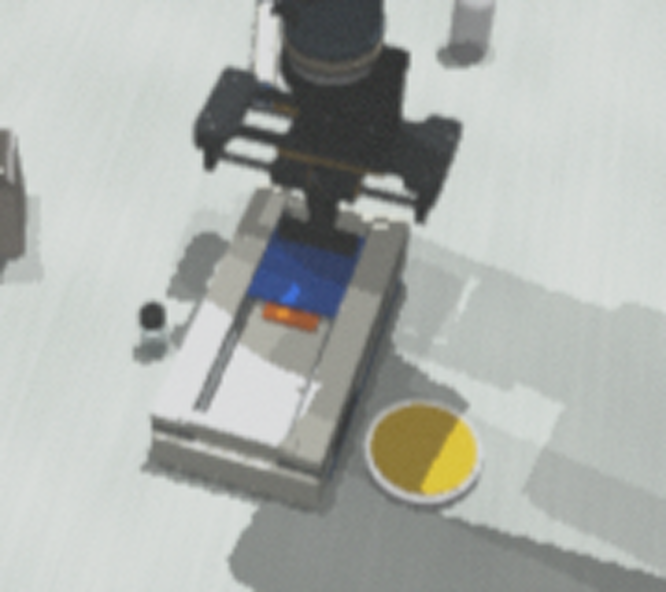

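The cover has moved about 10 mm and is starting over the tab (its edge is near (290,305) in the crop). I'll keep pushing.

Emit:
{"method": "jog_arm", "body": {
  "rows": [
    {"dp": [7,0,1],"turn": [0,0,0],"grip": 0},
    {"dp": [14,0,1],"turn": [0,0,0],"grip": 0},
    {"dp": [21,0,1],"turn": [0,0,0],"grip": 0},
    {"dp": [28,0,1],"turn": [0,0,0],"grip": 0},
    {"dp": [35,0,1],"turn": [0,0,0],"grip": 0},
    {"dp": [42,0,1],"turn": [0,0,0],"grip": 0},
    {"dp": [49,0,1],"turn": [0,0,0],"grip": 0},
    {"dp": [56,0,1],"turn": [0,0,0],"grip": 0},
    {"dp": [63,0,1],"turn": [0,0,0],"grip": 0},
    {"dp": [70,0,1],"turn": [0,0,0],"grip": 0}
  ]
}}

```text
time_s: 6.75
position: [0.5713, 0.0106, 0.076]
tcp_rot: [[0.124, 0.992, -0.0], [0.992, -0.124, 0.0], [0.0, -0.0, -1.0]]
force: [-0.2, 0.2, 0.4]
opening: 0.005
```

Emit:
{"method": "jog_arm", "body": {
  "rows": [
    {"dp": [6,0,0],"turn": [0,0,0],"grip": 0},
    {"dp": [12,0,0],"turn": [0,0,0],"grip": 0},
    {"dp": [18,0,0],"turn": [0,0,0],"grip": 0},
    {"dp": [24,0,0],"turn": [0,0,0],"grip": 0},
    {"dp": [30,0,0],"turn": [0,0,0],"grip": 0},
    {"dp": [35,0,0],"turn": [0,0,0],"grip": 0},
    {"dp": [39,0,0],"turn": [0,0,0],"grip": 0},
    {"dp": [42,0,0],"turn": [0,0,0],"grip": 0},
    {"dp": [44,0,0],"turn": [0,0,0],"grip": 0},
    {"dp": [46,0,0],"turn": [0,0,0],"grip": 0}
  ]
}}

```text
time_s: 7.75
position: [0.577, 0.0557, 0.076]
tcp_rot: [[0.124, 0.992, -0.0], [0.992, -0.124, -0.0], [-0.0, -0.0, -1.0]]
force: [-0.9, -0.4, 0.3]
opening: 0.009
```

Run:
```python
from rig import bot, vision
from h import *
s=bot.read_state();print(s['time_s'],s['position'],s['force'])
print('to final',step(s,samp([.572,.0215],-7,0,-93+132-9.5,.0765),-7))
n='side'
p,d=vision.capture(n)
cv2.imwrite(f'pics/{n}5.png',cv2.resize(p[130:290,240:420,::-1],None,fx=3.7,fy=3.7,interpolation=cv2.INTER_CUBIC))
```

```text
7.75 [0.57698084 0.05573311 0.07604312] [-0.85025301 -0.41379611  0.26969851]
to final (array([ 5.91, -0.79, -0.46]), array([-0.  ,  0.  , -0.14]))
```

View pics/side5.png

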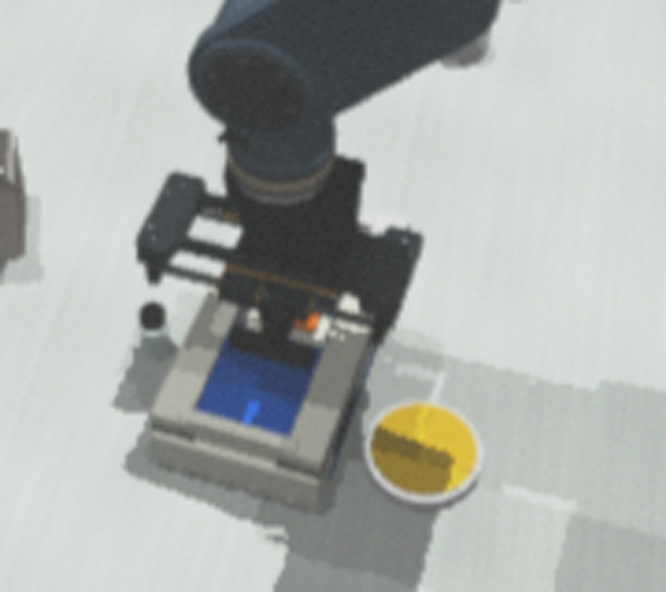

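The cover is almost at the stop; its front edge is at about (245,422) in the crop. I'll creep forward until the force rises.

Emit:
{"method": "jog_arm", "body": {
  "rows": [
    {"dp": [1.5,-0.5,0],"turn": [0,0,0],"grip": 0},
    {"dp": [3,-0.5,0],"turn": [0,0,0],"grip": 0},
    {"dp": [4.5,-0.5,0],"turn": [0,0,0],"grip": 0},
    {"dp": [6,-0.5,0],"turn": [0,0,0],"grip": 0},
    {"dp": [6,-0.5,0],"turn": [0,0,0],"grip": 0}
  ]
}}

```text
time_s: 8.3
position: [0.577, 0.0608, 0.0761]
tcp_rot: [[0.123, 0.992, -0.001], [0.992, -0.123, -0.002], [-0.002, -0.001, -1.0]]
force: [-2.1, -4.9, 1.2]
opening: 0.009
```

Emit:
{"method": "jog_arm", "body": {
  "rows": [
    {"dp": [1,0,0],"turn": [0,0,0],"grip": 0},
    {"dp": [1.5,0,0],"turn": [0,0,0],"grip": 0},
    {"dp": [1.5,0,0],"turn": [0,0,0],"grip": 0}
  ]
}}

```text
time_s: 8.6
position: [0.577, 0.0609, 0.0761]
tcp_rot: [[0.123, 0.992, -0.001], [0.992, -0.123, -0.004], [-0.004, -0.001, -1.0]]
force: [-1.4, -9.0, 1.1]
opening: 0.007
```

The arm has stalled and the force rose from 5 to 9 N, so the cover is against the stop. I'll back straight away from the rib, then rise.

Emit:
{"method": "jog_arm", "body": {
  "rows": [
    {"dp": [-4,0,0],"turn": [0,0,0],"grip": 0},
    {"dp": [-12,0,0],"turn": [0,0,0],"grip": 0},
    {"dp": [-18,0,0],"turn": [0,0,0],"grip": 0},
    {"dp": [-18,0,-30],"turn": [0,0,0],"grip": 0},
    {"dp": [-35,0,-70],"turn": [0,0,0],"grip": 0},
    {"dp": [-70,0,-100],"turn": [0,0,0],"grip": 0},
    {"dp": [-110,0,-110],"turn": [0,0,0],"grip": 0},
    {"dp": [-110,0,-110],"turn": [0,0,0],"grip": 0},
    {"dp": [-110,0,-110],"turn": [0,0,0],"grip": 0}
  ]
}}

```text
time_s: 9.5
position: [0.5636, -0.0467, 0.1863]
tcp_rot: [[0.127, 0.992, 0.0], [0.992, -0.127, 0.001], [0.001, 0.0, -1.0]]
force: [-0.1, -0.2, 0.1]
opening: 0.007
```

Run:
```python
from rig import bot, vision
from h import *
s=bot.read_state();print(s['time_s'],s['position'],s['force'],s['qvel'])
for n in ('wrist','side'):
    i=vision.camera_info(n)
    p,d=vision.capture(n);np.savez(f'pics/{n}6.npz',p=p,d=d,**i)
    cv2.imwrite(f'pics/{n}6.png',p[:,:,::-1] if n=='wrist' else cv2.resize(p[130:290,240:420,::-1],None,fx=3.7,fy=3.7,interpolation=cv2.INTER_CUBIC))
    z=load(n+'6')
    if n=='wrist':
        r=ray(z,*np.meshgrid(np.arange(640),np.arange(400)),True)
        P=z['position']+r/(r@z['rotation'][:,2])[...,None]*d[...,None]
        v,u=np.nonzero(mask(p,'orange')); print('tab',np.median(P[v,u],0),len(u))
        h=cv2.cvtColor(p,cv2.COLOR_RGB2HSV);b=(h[...,0]>100)&(h[...,0]<125)&(h[...,1]>150)&(h[...,2]>60);b[:,:250]=0;b[:,390:]=0;b[230:]=0
        v,u=np.nonzero(b);print('blue z',np.percentile(P[v,u,2],[5,50,95]),len(u)); q=P[v,u]
        A=np.c_[q[:,:2]-q[:,:2].mean(0),np.ones(len(q))];print('slopes',np.linalg.lstsq(A,q[:,2],rcond=None)[0])
        a=np.radians(-7);y=(q[:,:2]-[.572,.0215])@[-np.sin(a),np.cos(a)]*1000-11;print('sampler y range',np.percentile(y,[1,99]))
```

```text
9.5 [ 0.56357202 -0.04666788  0.18627085] [-0.13442658 -0.2031507   0.0680212 ] [2.04559979 1.10994895 1.05379702 0.18338705 0.08693715 0.1432498 ]
tab [0.57236734 0.02195193 0.0507148 ] 926
blue z [0.05849367 0.059721   0.06107011] 5476
slopes [-0.01575188 -0.10266484  0.06058695]
sampler y range [ 26.1027527  100.02719682]
```

View pics/wrist6.png

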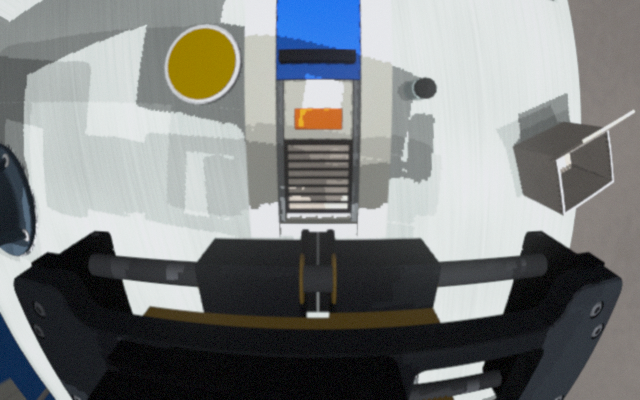

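View pics/side6.png

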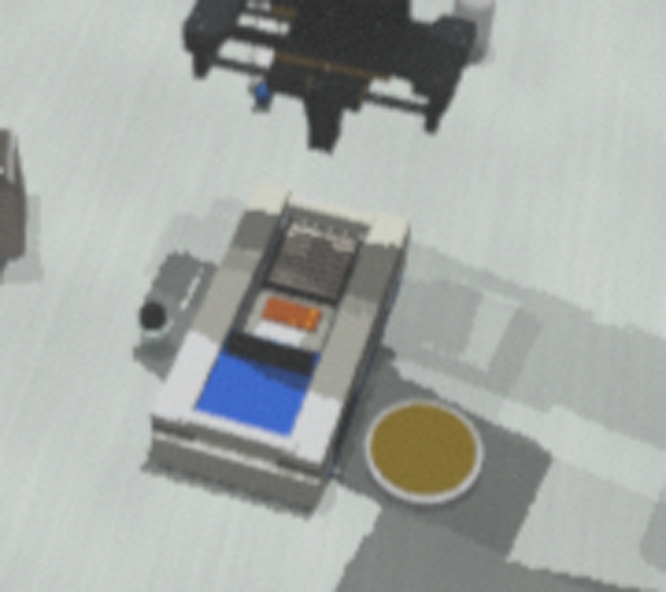

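The cover's rear edge is at y = 26 mm (expected 25) and the filter is exposed. The fitted slope of −0.10 contradicts the narrow height spread (58.5–61 mm). I'll check whether rib pixels caused it.

Run:
```python
from h import *
def go(n):
    z=load(n);p=z['p'];d=z['d']
    r=ray(z,*np.meshgrid(np.arange(640),np.arange(400)),True)
    P=z['position']+r/(r@z['rotation'][:,2])[...,None]*d[...,None]
    h=cv2.cvtColor(p,cv2.COLOR_RGB2HSV);b=(h[...,0]>100)&(h[...,0]<125)&(h[...,1]>150)&(h[...,2]>60)&(d>0)&(abs(P[...,2]-.06)<.006);b[:,:250]=0;b[:,390:]=0;b[230:]=0
    b=cv2.erode(b.astype(np.uint8),np.ones((5,5)))
    v,u=np.nonzero(b);q=P[v,u];A=np.c_[q[:,:2]-q[:,:2].mean(0),np.ones(len(q))];print(n,len(q),np.linalg.lstsq(A,q[:,2],rcond=None)[0].round(4))
go('wrist1');go('wrist3');go('wrist6')
```

```text
wrist1 3285 [-0.0006 -0.0003  0.0597]
wrist3 8133 [-0.0009 -0.0003  0.0597]
wrist6 4388 [-0.002  -0.0004  0.0597]
```

The cover is level (slope under 0.002) and at the same height as when it was seated, so the earlier slope came from outlier pixels. Handing in.

Run:
```python
from rig import bot
print(bot.hand_in()); s=bot.read_state();print(s['time_s'],s['force'])
```

```text
the job is handed in; nothing more can be done
None
the job is handed in; nothing more can be done
```

The filter bay is open and the job is handed in; hand-in gives no verdict. With the fingers closed I pressed the orange tab down to its end stop. I then pushed the cover by the back of its rib to the far stop, backed off and rose clear, at about 9.6 s of the 45 s allowed.

**Last checks:**
- **Tab:** it stopped the fingers at 12 N when pressed. By wrist-camera depth its top is at about 51 mm, against 52 mm when fully in. The depth readings run 1–2 mm low.
- **Cover position:** its rear edge is at y = 26 mm in the sampler's frame, against 25 mm expected at the stop. At the stop the force rose from 5 to 9 N with no further movement.
- **Cover level and height:** the slope is under 0.002, and its height is the same as when it was seated.
- **Robot:** it is clear of everything, with wrist force near 0.
- **Labware:** the vial and dish look unmoved in the pictures. I did not measure the labware again at the end.

**Disagreement:** a first slope fit gave −0.10. Fitted again without the outlying and edge pixels, the cover came out level.

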